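# Pin the jig leaf and gauge a lock barrel

### The arm

A 6-joint arm with a two-finger parallel gripper is mounted at the origin on the work surface. World frame = base frame: x ahead of the robot, y to its left, z up, the work surface at z = 0. Lengths are in m, angles in rad, forces in N, time in s.
With the tool pointing down it reaches from about 0.375 to 0.9 m from the base axis. Payload 3.1 kg.
Tool frame: the origin (TCP) lies midway between the tips of the shut fingers; the grasp point (between the pads) lies 19 mm behind it; x points along the fingers, y is the direction in which the jaws open and shut, and the axes are right-handed (so a half turn about x gives the same grasp; the last joint's range is limited). The gripper opens to 85 mm and grips with 20 to 120 N. Pads are 22 mm wide; open, the fingers measure 114 mm over their backs; the gripper's body (76 mm by 85 mm) begins 54 mm behind the grasp point. The pads swing forward as they close: fully open they stand 13 mm farther back than shut.
Start: joints at [-1.478, 0.527, 1.433, -0, 1.181, -0.178], TCP at [0.167, -0.602, 0.231] pointing down, gripper open.
Joint ranges: [-3.08, 3.08], [-0.75, 2.2], [0.22, 2.44], [-1.43, 4.57], [0, 2.65], [-2.85, 2.85]. Speed limits (rad/s): [2.79, 2.79, 3.14, 3.14, 3.14, 3.14].

### API

Orientations are given as a unit quaternion [x, y, z, w].
In Python, from station import manip gives the robot as it stands.
- The arm moves only by the tool carry_out, never from a script. Its argument "commands" is a list that holds one entry, the list of rows, each a list of 7 numbers: the shift along the tool's x, y, z in units of 25 mm (1.0 is 25 mm), then the turn, a rotation vector about the tool's x, y, z in units of 5 degrees (1.0 is 5 degrees), then the finger opening in mm, from 0 to 85.4. A call has exactly 5 rows; each row is the pose to reach, as a shift and turn from the pose commanded when the call began, along the tool's axes at that moment; what a row does not reach only later rows make up. A row lasts 1/10 s, in which the tool goes at most 50 mm and 8.59 degrees, less where a joint would pass 70% of its speed; a pose out of reach is approached as far as the arm can. A call with a gripper value outside its range is refused whole. The fingers move at their own pace and stop on an object; "force" is the grip in N (left out, the last holds). Time passes only in rows, so rows that repeat a pose let the fingers close, or fill a call up. It gives the time, the measured TCP pose, the force and the opening at its end, in the units of the state.
- manip.sense(): the state, without advancing time (a new reading comes with each control period).
- manip.snapshot(name): name is "scene" or "top"; returns a dict with "image" (420x560x3 uint8, red, green, blue), "fx", "fy", "cx", "cy" (pixels), "rvec" (rotation vector, rad) and "tvec" (3), from world to camera coordinates, as OpenCV has them. Camera axes: x right, y down, z forward; pixel columns grow to the right and rows downward; lengths in m; the calibration is good to about 2 mm. A picture is of the moment at which its call begins. There is no depth.
- manip.sign_off(): hands the job in, once; it reports no verdict.
The state is a dict: "t": time; "q": joint angles; "qd": joint speeds; "tau": joint torques, N m; "tcp_pos": TCP position; "tool_rot": TCP orientation; "force": force on the tool from outside, world axes, zero at the start; "ft_torque": the same for the moment, N m; "finger_gap": opening from 0.0 (shut) to 1.0 (fully open).
Only numpy, scipy, OpenCV 4.12 (cv2) and the standard library are available. Lean on these libraries where they do the work, as an engineer would, in place of code of your own. Each camera call takes 0.05 s, during which the arm holds its last target.

### The job

Lock the hinged leaf of the gauging jig by putting the red-headed pin all the way down through the hole in the leaf's free end and the post under it, and leave it there. Then take the probe by its blue handle out of the wooden stand and lower it upright through the orange guide bush into the brass lock barrel until its yellow band is level with the top of the bush, without letting it touch the bush, the barrel or anything else of the jig. Finish while still holding the probe there, motionless and centred in the bore, and leave the other things on the bench alone.

Things in the scene. Friction and masses are not known exactly. Their poses are not given: they have to be found in the camera images.
- jig: The gauging jig, fixed: grey base plate 100 x 230 x 16 mm with, along its own y axis, a round dark hinge post at y = +75 mm, a brass lock barrel between two dark jaws at y = 0 and a square grey lock post 42 x 42 mm at y = -75 mm; both posts end 95 mm above the bench. The leaf lies across the posts. Origin: centre of the underside, on the bench; z up.
- leaf: The jig's aluminium leaf, 46 x 200 x 12 mm, underside 95 mm and top 107 mm above the bench, carrying the orange bush. It turns about the hinge post with only 0.7 degrees of free play either way and cannot be lifted off. Origin: on the hinge axis at its underside; it reaches 175 mm along its own -y.
- leaf_hole (a point): Centre of the mouth, in the leaf's top face (107 mm above the bench), of the 13 mm hole through the leaf's free end; its rim has a 2 mm chamfer. It lies 75 mm from the bush. Moves with the leaf's play (2 mm at most).
- post_hole (a point): Centre of the mouth, in the lock post's top face (95 mm above the bench), of the 13 mm upright hole through the post, 79 mm deep, with 2 mm chamfer: straight below the hole in the leaf, apart from the leaf's play. z up.
- bush (a point): Centre of the top rim (115 mm above the bench) of the orange guide bush, a collar of 30 mm outside and 20 mm inside diameter that stands 8 mm above the middle of the leaf; the 20 mm bore goes on down through the leaf to 95 mm above the bench. z up.
- barrel_mouth (a point): Centre of the upper rim (75 mm above the bench) of the brass lock barrel under the bush: 32 mm outside, 20 mm bore, inner floor 20 mm above the bench. On the bush's axis but for the leaf's play (1 mm at most).
- pin: The lock pin: steel shank 10 mm in diameter, 45 mm long with a 4 mm tapered foot, under a round red head 18 mm in diameter, 36 mm tall; 60 g +-30%. Origin: lower end of the shank; z up its axis. It stands loose in the block, head resting on it, 50 to 86 mm above the bench. Pushed home in the jig the head rests on the leaf, the origin 33 mm below the lock post top.
- block: Steel bench block 60 x 90 x 50 mm, fixed, with dark slots and one upright 14 mm hole in the middle in which the pin stands. Origin: centre of the underside.
- probe: The probe: straight steel rod 8 mm in diameter, 110 mm long, under a round blue handle 22 mm in diameter, 50 mm tall; 90 g +-30%. Origin: lower tip of the rod; z up its axis. It hangs upright and loose in the stand, handle resting on it, 116 to 166 mm above the bench, tip 6 mm above the bench. Lift it 110 mm to come free of the stand.
- probe_tip (a point): The lower end of the probe's rod.
- probe_band (a point): The middle of the yellow band (6 mm tall) on the probe's rod, 70 mm above its tip and 40 mm below the handle; on the rod's axis. Hidden in the stand at the start.
- stand: Light wooden probe stand, a fixed upright block 56 x 56 x 116 mm with a 14 mm hole straight down its middle. Origin: centre of the underside. Stand and bench block stand on the two sides of the jig, either way round.
- padlock: Bystander: brass padlock lying flat, 50 x 80 x 22 mm, in front of the jig. Leave it alone.
- key: Bystander: steel key blank lying flat, 58 mm long and 6 mm thick, in front of the jig. Leave it alone.
- hammer: Bystander: hammer lying beyond the jig. Leave it alone.
- screwdriver: Bystander: red screwdriver lying on the far right of the mat. Leave it alone.
- brush: Bystander: blue brush lying at the right edge of the mat. Leave it alone.
- jar: Bystander: closed amber jar, 60 mm in diameter and 70 mm tall, on the far left of the mat. Leave it alone.
Not all that is in view belongs to the job. What is shaped like the probe but pink or turquoise is not meant.

How it is judged:
On the way, in this order (a step that is already met when the one before it is completed fails the run):
1. the pin is fully home through the leaf and the lock post, and let go (z of pin in the frame of post_hole below -0.029 m and horizontal distance between pin and post_hole below 0.004 m and angle between pin's own z axis and vertical below 0.12 rad and contact force between pin and the fingers below 0.1 N), for 0.2 s.
2. the probe, held by the fingers, has entered the guide bush (z of probe_tip in the frame of bush below -0.005 m and horizontal distance between probe_tip and bush below 0.01 m and contact force between probe and the fingers above 1 N), for 0.2 s.
At the end, for the whole second after the job is handed in: Fingers still hold the probe: band within 6 mm of the bush top's height, rod within 4 mm of the axis at bush and tip, within 3.4 degrees of upright, under 10 mm/s, not touching the jig. Pin home: end at least 29 mm into the post, within 4 mm of its axis and 7 degrees of upright (z of pin in the frame of post_hole below -0.029 m and horizontal distance between pin and post_hole below 0.004 m and angle between pin's own z axis and vertical below 0.12 rad and z of probe_band in the frame of bush between -0.006 and 0.006 m and horizontal distance between probe_band and bush below 0.004 m and horizontal distance between probe_tip and barrel_mouth below 0.004 m and angle between probe's own z axis and vertical below 0.06 rad and contact force between probe and the fingers above 1 N and contact force between probe and jig below 0.1 N and linear speed of probe below 0.01 m/s); the arm keeps its last pose, push and grip.
It fails at once if the probe touches the bush, the leaf, the barrel or another part of the jig (contact force between probe and jig above 0.3 N).
It fails at once if a bystander is moved more than 30 mm (distance of any of padlock, key, hammer, screwdriver, brush, jar from where it was at the start of the episode above 0.03 m).
It also fails if it takes over 56 s, if anything falls off the work surface, if the arm or the gripper's body presses on something with over 40 N, if the wrist force passes 120 N, or if a joint passes its speed limit or range.

## Working session

There is one attempt and no reset: what is moved stays moved. The work goes in short steps, Python scripts to look and compute and a tool call to move; the robot and the scene stay as the last step left them, time stands still between calls to the robot, and variables do not carry over. Pictures are saved under pics/ and viewed, and the job is handed in when it is done.

Besides the shell and the picture viewer there is one more tool, called after "Emit:" as name([rows], argument=value, ...), one row to a line, values as JSON. carry_out: Moves the arm, as the interface text tells. Its arguments: {"type":"object","properties":{"commands":{"type":"array"},"force":{"type":"number"}},"required":["commands"]}

```bash
ls; mkdir -p pics; cat > h.py <<'E'
import numpy as np, cv2
from station import manip
def snap(n,fn=None):
    s=manip.snapshot(n)
    if fn: cv2.imwrite('pics/'+fn,cv2.cvtColor(s['image'],cv2.COLOR_RGB2BGR))
    return s
def ray(s,u,v):
    R=cv2.Rodrigues(np.array(s['rvec'],float))[0];t=np.array(s['tvec'],float).ravel()
    d=R.T@np.array([(u-s['cx'])/s['fx'],(v-s['cy'])/s['fy'],1]);return -R.T@t,d/np.linalg.norm(d)
def onz(s,u,v,z):
    c,d=ray(s,u,v);return c+d*(z-c[2])/d[2]
def proj(s,p):
    R=cv2.Rodrigues(np.array(s['rvec'],float))[0];t=np.array(s['tvec'],float).ravel()
    q=R@np.array(p)+t;return np.array([s['fx']*q[0]/q[2]+s['cx'],s['fy']*q[1]/q[2]+s['cy']])
E
python3 - <<'E'
from h import *
np.set_printoptions(precision=4,suppress=True)
for n in('scene','top'):
    s=snap(n,n+'0.png');print(n,s['fx'],s['cx'],s['cy'],ray(s,280,210))
print(manip.sense())
E
```

```text
pics
scene 497.11163356844565 277.5264246802268 210.29600167229188 (array([ 1.4501, -0.3161,  0.8344]), array([-0.7436,  0.1935, -0.64  ]))
top 522.8700120697013 280.83505754323176 216.8050683478178 (array([ 0.453 , -0.0858,  1.463 ]), array([ 0.0978,  0.0104, -0.9952]))
{'t': 0.1, 'q': array([-1.4785,  0.5284,  1.4338, -0.    ,  1.1814, -0.1785]), 'qd': array([ 0.0009, -0.0014, -0.0023,  0.0004, -0.001 ,  0.0006]), 'tau': array([ -0.0005, -44.3304, -17.8586,  -0.0002,   0.0039,  -0.    ]), 'tcp_pos': array([ 0.1671, -0.6016,  0.2304]), 'tool_rot': array([ 0.7007,  0.0961, -0.7006,  0.0948]), 'force': array([ 0.1349, -0.3188,  0.0776]), 'ft_torque': array([0.0129, 0.0112, 0.0136]), 'finger_gap': 1.002787831263121}
```

View pics/scene0.png

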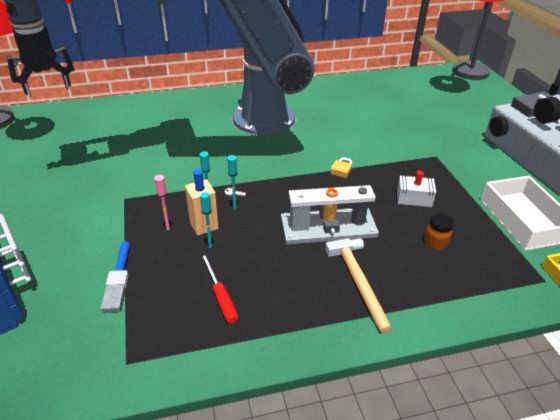

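View pics/top0.png

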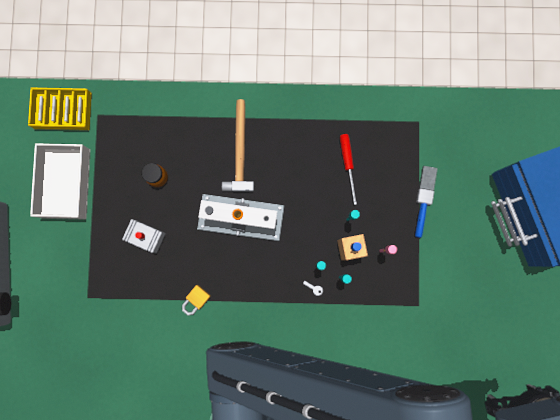

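```bash
python3 - <<'E'
from h import *
np.set_printoptions(precision=4,suppress=True)
t=snap('top');s=snap('scene')
def comps(im,name,lo,hi,amin=8):
    h=cv2.cvtColor(im['image'],cv2.COLOR_RGB2HSV);m=cv2.inRange(h,np.array(lo),np.array(hi))
    n,l,st,c=cv2.connectedComponentsWithStats(m)
    for i in range(1,n):
        if st[i,4]>=amin: print(name,st[i],c[i])
for nm,im in(('top',t),('scene',s)):
    print(nm)
    comps(im,'red',(0,180,90),(6,255,255));comps(im,'orange',(7,190,120),(17,255,255));comps(im,'blue',(108,150,60),(125,255,255));comps(im,'turq',(85,120,60),(100,255,255));comps(im,'pink',(150,60,100),(178,180,255))
i=cv2.cvtColor(t['image'],cv2.COLOR_RGB2BGR)
a=cv2.resize(i[185:250,190:290],(800,520),interpolation=cv2.INTER_NEAREST);cv2.imwrite('pics/jig_t.png',a)
a=cv2.resize(i[200:295,300:410],(660,570),interpolation=cv2.INTER_NEAREST);cv2.imwrite('pics/st_t.png',a)
j=cv2.cvtColor(s['image'],cv2.COLOR_RGB2BGR)
a=cv2.resize(j[140:270,140:250],(495,585),interpolation=cv2.INTER_NEAREST);cv2.imwrite('pics/st_s.png',a)
a=cv2.resize(j[165:245,275:445],(800,376),interpolation=cv2.INTER_NEAREST);cv2.imwrite('pics/jig_s.png',a)
a=cv2.resize(i[210:260,110:175],(650,500),interpolation=cv2.INTER_NEAREST);cv2.imwrite('pics/bl_t.png',a)
E
```

```text
top
red [340 134  14  36 313] [346.1661 151.1278]
red [136 233   8   5  36] [139.3611 235.0278]
orange [233 209  10  11  47] [237.4894 214.5106]
blue [493 172   4   6   8] [494.5  174.25]
blue [415 203  12  35 222] [420.3964 220.3333]
blue [351 243  10   8  55] [355.7636 246.8   ]
turq [346 210  14  10  90] [353.7333 214.6111]
turq [317 261   9   9  72] [320.9444 265.1528]
turq [339 274  13  10  90] [345.6111 278.2444]
pink [386 245  12   9  84] [391.4881 249.0476]
pink [380 249   4   3   9] [381.1111 249.7778]
scene
red [  0   1  14  35 290] [ 4.2828 20.5759]
red [65  0  6  3 13] [67.6154  0.7692]
red [480   0  23   2  38] [491.       0.3947]
red [415 171   9  14  78] [418.6154 176.7308]
red [213 282  25  42 510] [225.1863 303.0961]
orange [327 187  10  10  45] [331.3556 191.7556]
orange [428 226  24  14 154] [439.4545 234.3182]
blue [44 13  8  5 13] [46.4615 15.1538]
blue [57 19  6  5 10] [59.3 20.6]
blue [362  18   6   3   8] [364.125  18.625]
blue [81 20  5  6  9] [82.5556 22.6667]
blue [89 30  3  7  9] [90.3333 32.6667]
blue [319  31   4   5   8] [320.5    32.625]
blue [71 43  4  5  8] [72.375 44.875]
blue [194 171  10  19 129] [198.6357 180.5581]
blue [116 241  14  29 209] [122.9617 255.8086]
blue [  0 262  22  71 694] [  7.2767 303.5331]
turq [199 151  11  28 196] [204.4082 162.0102]
turq [227 154  10  32 206] [232.0049 166.835 ]
turq [232 190   5  20  57] [233.8947 200.    ]
turq [201 192  10  32 202] [205.5743 204.2228]
turq [207 228   5  20  73] [209.0137 237.9041]
turq [  3 325  16   9  17] [ 10.9412 329.4706]
pink [170  53  10   1  10] [174.5  53. ]
pink [87 60  9  1  9] [91. 60.]
pink [155 177  11  19 148] [160.2635 186.7973]
pink [161 197   5  10  39] [162.9487 201.4872]
pink [163 210   7  21  75] [166.1733 219.9867]
```

```bash
sleep 1
```

```text
(no output)
```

View pics/jig_t.png

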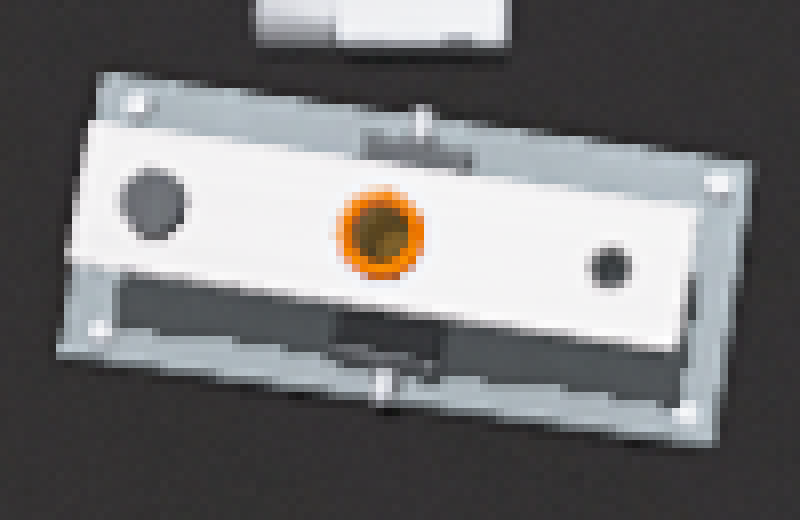

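View pics/st_t.png

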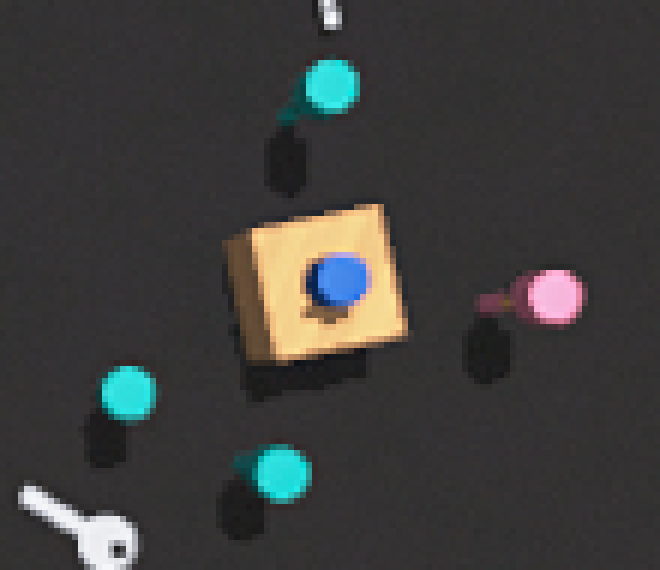

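View pics/st_s.png

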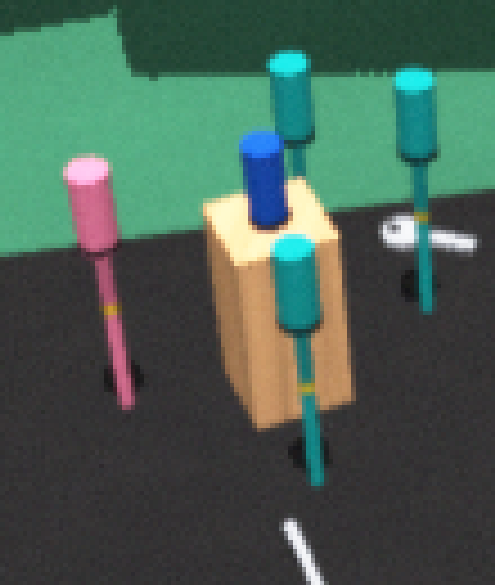

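View pics/jig_s.png

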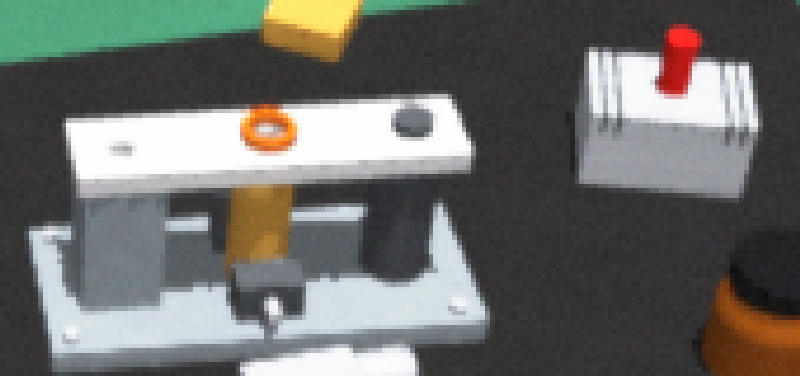

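View pics/bl_t.png

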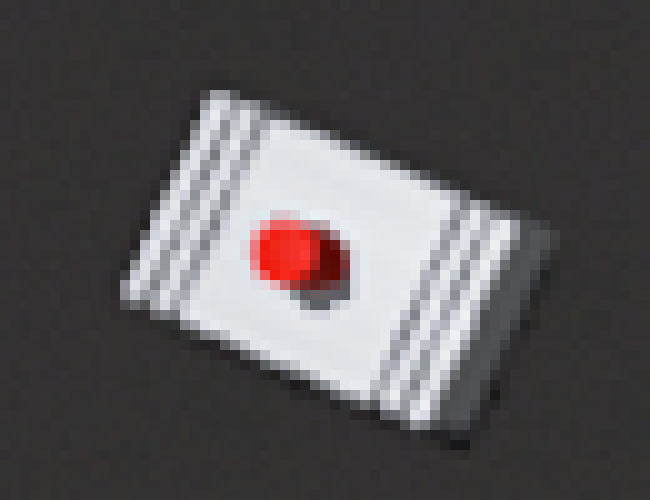

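```bash
python3 - <<'E'
from h import *
np.set_printoptions(precision=4,suppress=True)
t=snap('top');s=snap('scene')
P=lambda x,y,k,ox,oy:(x/k+ox-.5,y/k+oy-.5)
print('blue top',onz(t,*P(341,280,6,300,200),.166))
print('blue scene',onz(s,*P(262,144,4.5,140,140),.166))
print('red top',onz(t,*P(285,252,10,110,210),.086))
print('red scene',onz(s,*P(685,34,4.706,275,165),.086))
b=onz(t,*P(381,235,8,190,185),.115);print('bush top',b, onz(s,*P(269,128,4.706,275,165),.115))
l=onz(t,*P(609,268,8,190,185),.107);print('hole top',l, onz(s,*P(122,148,4.706,275,165),.107))
h=onz(t,*P(154,204,8,190,185),.107);print('hinge top',h,onz(s,*P(413,121,4.706,275,165),.107))
print(np.linalg.norm((b-l)[:2]),np.linalg.norm((b-h)[:2]))
# jig base plate corners, top face z=.016
for c in((100,73),(755,160),(718,446),(57,357)): print('base',onz(t,*P(*c,8,190,185),.016))
for c in((205,90),(520,215),(435,435),(122,300)): print('block',onz(t,*P(*c,10,110,210),.05))
for c in((250,242),(384,205),(410,335),(275,363)): print('stand',onz(t,*P(*c,6,300,200),.116))
for n,c in(('t',(333,86)),('t',(129,393)),('t',(281,474)),('p',(555,297))):
  for z in(.16,.18):print('decoy',onz(t,*P(*c,6,300,200),z))
for n,c in(('a',(316,484)),('b',(427,311)),('p',(126,407))): print('decoyfoot',onz(s,*P(*c,4.5,140,140),0.0))
for n,c in(('a',(296,245)),('b',(414,80)),('c',(289,63)),('p',(88,169))):
  for z in (.16,.18):print('decoytop s',onz(s,*P(*c,4.5,140,140),z))
E
```

```text
blue top [ 0.495  -0.2633  0.166 ]
blue scene [ 0.4964 -0.2659  0.166 ]
red top [0.5139 0.3018 0.086 ]
red scene [0.5107 0.3034 0.086 ]
bush top [0.5728 0.0391 0.115 ] [0.5758 0.037  0.115 ]
hole top [ 0.5644 -0.0347  0.107 ] [ 0.5653 -0.0366  0.107 ]
hinge top [0.5819 0.1142 0.107 ] [0.5769 0.1148 0.107 ]
0.07426444889807902 0.07563431641684609
base [0.6359 0.1481 0.016 ]
base [ 0.6108 -0.0811  0.016 ]
base [ 0.5111 -0.0706  0.016 ]
base [0.5364 0.1593 0.016 ]
block [0.559  0.3358 0.05  ]
block [0.5271 0.2486 0.05  ]
block [0.4671 0.269  0.05  ]
block [0.5015 0.3555 0.05  ]
stand [ 0.5119 -0.231   0.116 ]
stand [ 0.5292 -0.2882  0.116 ]
stand [ 0.4738 -0.3     0.116 ]
stand [ 0.4605 -0.2424  0.116 ]
decoy [ 0.5758 -0.2599  0.16  ]
decoy [ 0.574  -0.2572  0.18  ]
decoy [ 0.4464 -0.1772  0.16  ]
decoy [ 0.4465 -0.1758  0.18  ]
decoy [ 0.4147 -0.2404  0.16  ]
decoy [ 0.4153 -0.238   0.18  ]
decoy [ 0.4903 -0.3528  0.16  ]
decoy [ 0.4897 -0.3487  0.18  ]
decoyfoot [ 0.578  -0.2619  0.    ]
decoyfoot [ 0.4484 -0.1794  0.    ]
decoyfoot [ 0.4935 -0.356   0.    ]
decoytop s [ 0.5763 -0.2592  0.16  ]
decoytop s [ 0.6023 -0.2609  0.18  ]
decoytop s [ 0.4465 -0.179   0.16  ]
decoytop s [ 0.4763 -0.183   0.18  ]
decoytop s [ 0.4153 -0.2424  0.16  ]
decoytop s [ 0.446  -0.2446  0.18  ]
decoytop s [ 0.4902 -0.3542  0.16  ]
decoytop s [ 0.5187 -0.3531  0.18  ]
```

```bash
cat >> h.py <<'E'
from scipy.spatial.transform import Rotation as Ro
def plan(p,jaw=None,st=None,cmd=None):
    """shift (25mm units) and turn (5deg units) to bring TCP to p, tool down, jaw = world angle (deg) of tool y mod 180"""
    st=st or manip.sense()
    R=Ro.from_quat(st['tool_rot']).as_matrix()
    sh=R.T@(np.array(p)-st['tcp_pos'])/.025
    y=R[:,1];a=np.degrees(np.arctan2(y[1],y[0]))
    if jaw is None: jaw=a
    d=(jaw-a+90)%180-90
    yn=np.array([np.cos(np.radians(a+d)),np.sin(np.radians(a+d)),0]);x=np.array([0,0,-1.])
    Rt=np.column_stack([x,yn,np.cross(x,yn)])
    rv=Ro.from_matrix(R.T@Rt).as_rotvec(degrees=True)/5
    print('tcp',st['tcp_pos'].round(4),'jaw',round(a,1),'tiltdeg',np.degrees(np.arccos(-R[2,0])).round(2),'q6',round(st['q'][5],2))
    print('shift',sh.round(3),'turn',rv.round(2))
E
python3 - <<'E'
from h import *
plan([.45,-.3,.30]); plan([.5,.1,.3],90)
st=manip.sense();print(Ro.from_quat(st['tool_rot']).as_matrix().round(3))
E
```

```text
tcp [ 0.1672 -0.602   0.231 ] jaw -74.5 tiltdeg 0.04 q6 -0.18
shift [ -2.753  -8.614 -14.132] turn [-0.   -0.    0.01]
tcp [ 0.1672 -0.602   0.231 ] jaw -74.5 tiltdeg 0.04 q6 -0.18
shift [ -2.741 -23.496 -20.339] turn [ 3.1  -0.    0.01]
[[-0.     0.268 -0.964]
 [ 0.001 -0.964 -0.268]
 [-1.    -0.001 -0.   ]]
```

Emit:
carry_out([
  [[-2.8,-8.6,-14.1,0,0,0,85],[-2.8,-8.6,-14.1,0,0,0,85],[-2.8,-8.6,-14.1,0,0,0,85],[-2.8,-8.6,-14.1,0,0,0,85],[-2.8,-8.6,-14.1,0,0,0,85]],
])

```text
t: 0.8
tcp_pos: [0.3366, -0.4207, 0.2735]
tool_rot: [0.701, 0.095, -0.701, 0.095]
force: [1.0, -0.7, -0.4]
finger_gap: 0.995
```

```bash
python3 -c "
from h import *
plan([.48,0,.30]); plan([.512,.3025,.25],-90)"
```

```text
tcp [ 0.3366 -0.4207  0.2735] jaw -74.5 tiltdeg 0.01 q6 0.2
shift [ -1.062 -14.686 -10.019] turn [ 0. -0. -0.]
tcp [ 0.3366 -0.4207  0.2735] jaw -74.5 tiltdeg 0.01 q6 0.2
shift [  0.937 -26.006 -14.482] turn [ 3.1 -0.  -0. ]
```

Emit:
carry_out([
  [[-1,-14.7,-10,0,0,0,85],[-1,-14.7,-10,0,0,0,85],[-1,-14.7,-10,0,0,0,85],[-1,-14.7,-10,0,0,0,85],[-1,-14.7,-10,0,0,0,85]],
])

```text
t: 1.3
tcp_pos: [0.416, -0.1839, 0.2875]
tool_rot: [0.701, 0.095, -0.7, 0.095]
force: [0.9, -0.1, 0.2]
finger_gap: 0.999
```

```bash
python3 -c "
from h import *
plan([.48,0,.30]); plan([.512,.3025,.20],-90)"
```

```text
tcp [ 0.416  -0.1839  0.2875] jaw -74.5 tiltdeg 0.04 q6 0.64
shift [-0.502 -6.407 -4.43 ] turn [ 0.   -0.01 -0.01]
tcp [ 0.416  -0.1839  0.2875] jaw -74.5 tiltdeg 0.04 q6 0.64
shift [  3.495 -17.727  -8.893] turn [ 3.1  -0.01 -0.  ]
```

Emit:
carry_out([
  [[1,-17.7,-8.9,0.6,0,0,85],[1,-17.7,-8.9,1.2,0,0,85],[1,-17.7,-8.9,1.8,0,0,85],[1,-17.7,-8.9,2.4,0,0,85],[1,-17.7,-8.9,3.1,0,0,85]],
])

```text
t: 1.8
tcp_pos: [0.4642, 0.0612, 0.2747]
tool_rot: [0.707, -0.001, -0.707, -0.001]
force: [0.8, -0.1, 0.5]
finger_gap: 0.998
```

```bash
python3 -c "
from h import *
plan([.512,.3025,.20],-90)"
```

```text
tcp [0.4642 0.0612 0.2747] jaw -90.1 tiltdeg 0.05 q6 1.46
shift [ 2.99  -9.658 -1.887] turn [-0.02 -0.01 -0.  ]
```

Emit:
carry_out([
  [[3,-9.66,-1.89,0,0,0,60],[3,-9.66,-1.89,0,0,0,60],[3,-9.66,-1.89,0,0,0,60],[3,-9.66,-1.89,0,0,0,60],[3,-9.66,-1.89,0,0,0,60]],
])

```text
t: 2.3
tcp_pos: [0.5101, 0.296, 0.2011]
tool_rot: [0.707, 0.0, -0.707, 0.0]
force: [0.7, -0.9, 0.4]
finger_gap: 0.705
```

Emit:
carry_out([
  [[0,0,0,0,0,0,50],[0.4,0,0,0,0,0,50],[1.2,0,0,0,0,0,50],[2,0,0,0,0,0,50],[2.8,0,0,0,0,0,50]],
])

```text
t: 2.8
tcp_pos: [0.5099, 0.292, 0.1312]
tool_rot: [0.707, -0.001, -0.707, -0.0]
force: [0.0, 0.3, -0.1]
finger_gap: 0.59
```

```bash
python3 -c "
from h import *
plan([.5125,.3025,.056],-90)
s=snap('scene','s1.png')
i=cv2.imread('pics/s1.png')[120:225,360:480];cv2.imwrite('pics/s1c.png',cv2.resize(i,None,fx=5,fy=5))
"
```

```text
tcp [0.5099 0.292  0.1312] jaw -90.1 tiltdeg 0.02 q6 1.9
shift [ 3.009 -0.421 -0.101] turn [-0.02 -0.   -0.  ]
```

View pics/s1c.png

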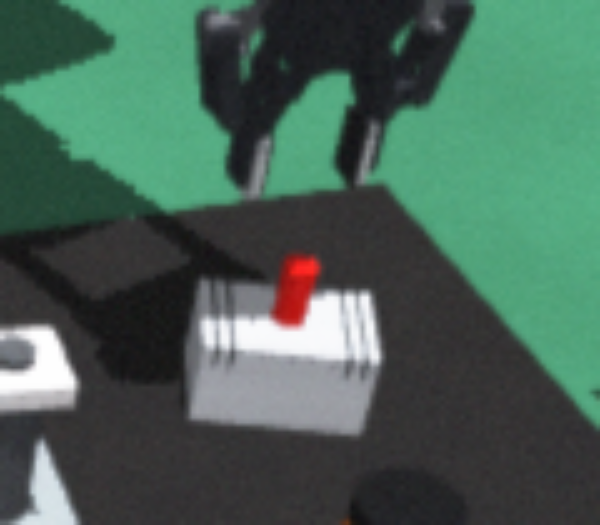

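Emit:
carry_out([
  [[0,-0.42,-0.1,0,0,0,50],[0.8,-0.42,-0.1,0,0,0,50],[1.8,-0.42,-0.1,0,0,0,50],[2.8,-0.42,-0.1,0,0,0,50],[3,-0.42,-0.1,0,0,0,50]],
])

```text
t: 3.35
tcp_pos: [0.5119, 0.3038, 0.0556]
tool_rot: [-0.706, 0.0, 0.708, -0.0]
force: [0.2, 0.4, -0.2]
finger_gap: 0.583
```

```bash
python3 -c "
from h import *
plan([.5125,.3025,.056],-90)
s=snap('scene','s2.png')
i=cv2.imread('pics/s2.png')[120:225,360:480];cv2.imwrite('pics/s2c.png',cv2.resize(i,None,fx=5,fy=5))
"
```

```text
tcp [0.5119 0.3038 0.0556] jaw -90.0 tiltdeg 0.14 q6 1.92
shift [-0.015  0.053 -0.024] turn [-0.01  0.03 -0.01]
```

View pics/s2c.png

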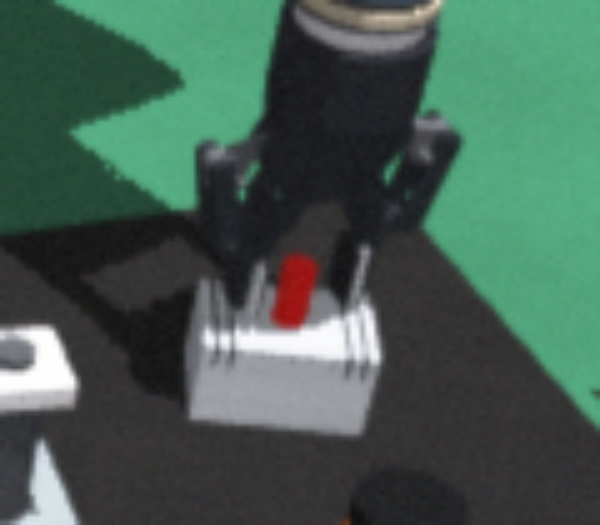

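Emit:
carry_out([
  [[0,0.05,-0.02,0,0,0,40],[0,0.05,-0.02,0,0,0,22],[0,0.05,-0.02,0,0,0,10],[0,0.05,-0.02,0,0,0,10],[0,0.05,-0.02,0,0,0,10]],
], force=40)

```text
t: 3.9
tcp_pos: [0.5142, 0.3034, 0.0583]
tool_rot: [0.708, 0.0, -0.706, -0.0]
force: [-0.1, -0.1, 6.9]
finger_gap: 0.195
```

Emit:
carry_out([
  [[0,0,0,0,0,0,10],[0,0,0,0,0,0,10],[-0.5,0,0,0,0,0,10],[-1.5,0,0,0,0,0,10],[-2.5,0,0,0,0,0,10]],
])

```text
t: 4.4
tcp_pos: [0.5125, 0.303, 0.12]
tool_rot: [-0.707, 0.0, 0.708, -0.0]
force: [-0.5, 0.4, 0.4]
finger_gap: 0.198
```

```bash
python3 -c "
from h import *
plan([.565,-.0355,.180],-90)
s=snap('scene','s3.png')
i=cv2.imread('pics/s3.png')[100:205,360:480];cv2.imwrite('pics/s3c.png',cv2.resize(i,None,fx=5,fy=5))
"
```

```text
tcp [0.5125 0.303  0.12  ] jaw -90.0 tiltdeg 0.07 q6 1.92
shift [-2.397 13.541 -2.093] turn [ 0.    0.01 -0.  ]
```

View pics/s3c.png

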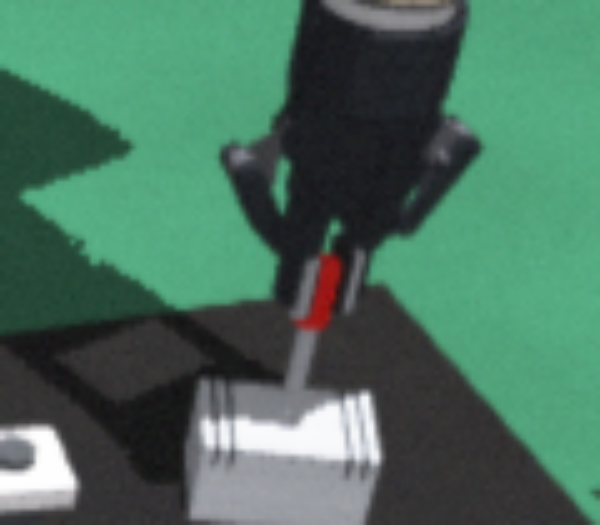

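Emit:
carry_out([
  [[-2,0,0,0,0,0,10],[-3.2,2,-0.5,0,0,0,10],[-3.2,13.5,-2.1,0,0,0,10],[-3.2,13.5,-2.1,0,0,0,10],[-3.2,13.5,-2.1,0,0,0,10]],
])

```text
t: 4.95
tcp_pos: [0.5445, 0.1113, 0.1975]
tool_rot: [0.707, 0.0, -0.707, 0.0]
force: [0.8, -0.6, -1.1]
finger_gap: 0.19
```

```bash
python3 -c "
from h import *
plan([.565,-.0355,.190],-90)"
```

```text
tcp [0.5445 0.1113 0.1975] jaw -89.9 tiltdeg 0.06 q6 1.57
shift [ 0.301  5.871 -0.814] turn [ 0.01 -0.01  0.  ]
```

Emit:
carry_out([
  [[0.1,5.87,-0.8,0,0,0,10],[0.1,5.87,-0.8,0,0,0,10],[0.1,5.87,-0.8,0,0,0,10],[0.1,5.87,-0.8,0,0,0,10],[0.1,5.87,-0.8,0,0,0,10]],
])

```text
t: 5.45
tcp_pos: [0.5644, -0.0352, 0.1942]
tool_rot: [-0.707, 0.001, 0.707, 0.001]
force: [-0.4, 0.1, -0.8]
finger_gap: 0.195
```

```bash
python3 -c "
from h import *
plan([.565,-.0355,.185],-90)
s=snap('scene','s4.png');t=snap('top','t4.png')
i=cv2.imread('pics/s4.png')[125:225,255:385];cv2.imwrite('pics/s4c.png',cv2.resize(i,None,fx=6,fy=6,interpolation=0))
i=cv2.imread('pics/t4.png')[180:260,190:290];cv2.imwrite('pics/t4c.png',cv2.resize(i,None,fx=6,fy=6,interpolation=0))
"
```

```text
tcp [ 0.5644 -0.0352  0.1942] jaw -90.2 tiltdeg 0.05 q6 1.31
shift [ 0.37   0.012 -0.026] turn [-0.03  0.01  0.01]
```

View pics/s4c.png

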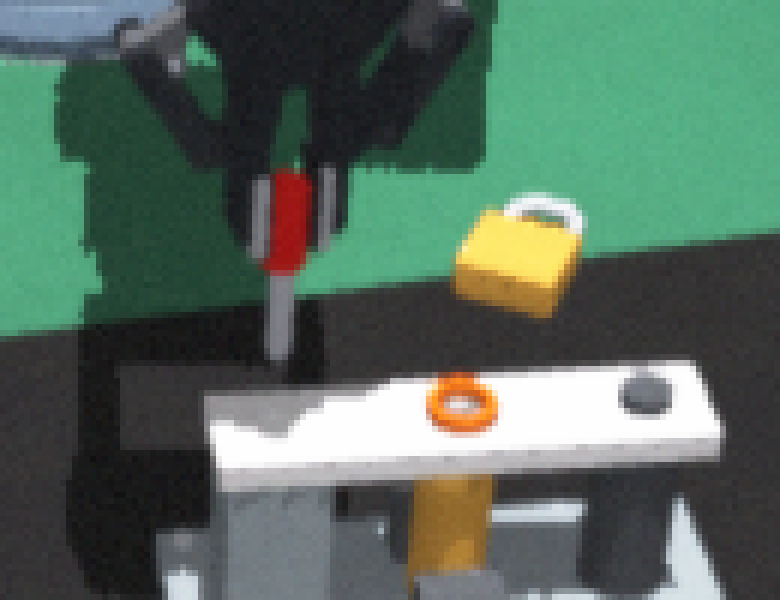

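View pics/t4c.png

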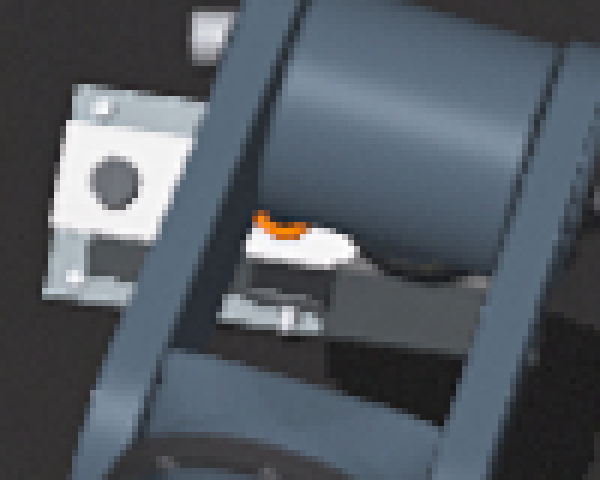

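```bash
python3 -c "
from h import *
t=snap('scene')
def P(x,y):return (x/6+255-.5,y/6+125-.5)
for z in(.222,.186,.141): 
  q=proj(t,[.5644,-.0352,z]);print(z,q,((q[0]+.5-255)*6,(q[1]+.5-125)*6))
print('foot@y-plane')
def onx(s,uv,x):
  c,d=ray(s,*uv);return c+d*(x-c[0])/d[0]
for n,xy in(('foot',(278,362)),('shank top',(283,272)),('head top',(292,172))):print(n,onx(t,P(*xy),.5644))
"
```

```text
0.222 [303.03438336 154.92193182] (np.float64(291.20630014126857), np.float64(182.53159091832845))
0.186 [302.33230308 168.23969408] (np.float64(286.99381850286113), np.float64(262.4381644876716))
0.141 [301.49407523 184.14004018] (np.float64(281.96445135509487), np.float64(357.84024110114694))
foot@y-plane
foot [ 0.5644     -0.03672087  0.13923863]
shank top [ 0.5644     -0.03658379  0.18180649]
head top [ 0.5644     -0.03510781  0.22662195]
```

Emit:
carry_out([
  [[0.2,0,-0.06,0,0,0,10],[0.6,0,-0.06,0,0,0,10],[1,0,-0.06,0,0,0,10],[1.2,0,-0.06,0,0,0,10],[1.2,0,-0.06,0,0,0,10]],
])

```text
t: 6.1
tcp_pos: [0.5652, -0.0336, 0.1628]
tool_rot: [-0.706, -0.001, 0.708, 0.0]
force: [-0.5, -0.4, -0.6]
finger_gap: 0.196
```

Emit:
carry_out([
  [[0.1,0,0,0,0,0,10],[0.2,0,0,0,0,0,10],[0.3,0,0,0,0,0,10],[0.4,0,0,0,0,0,10],[0.4,0,0,0,0,0,10]],
])

```text
t: 6.6
tcp_pos: [0.5659, -0.0341, 0.154]
tool_rot: [-0.707, -0.0, 0.707, 0.0]
force: [-0.4, 0.0, -0.4]
finger_gap: 0.197
```

```bash
python3 -c "
from h import *
print(manip.sense()['force'].round(2),manip.sense()['ft_torque'].round(3))
plan([.565,-.0355,.117],-90)
s=snap('scene','s5.png')
i=cv2.imread('pics/s5.png')[125:225,255:385];cv2.imwrite('pics/s5c.png',cv2.resize(i,None,fx=6,fy=6,interpolation=0))
"
```

```text
[-0.45  0.   -0.44] [-0.012  0.039 -0.062]
tcp [ 0.5659 -0.0341  0.154 ] jaw -90.0 tiltdeg 0.03 q6 1.31
shift [1.479 0.058 0.036] turn [0.   0.01 0.  ]
```

View pics/s5c.png

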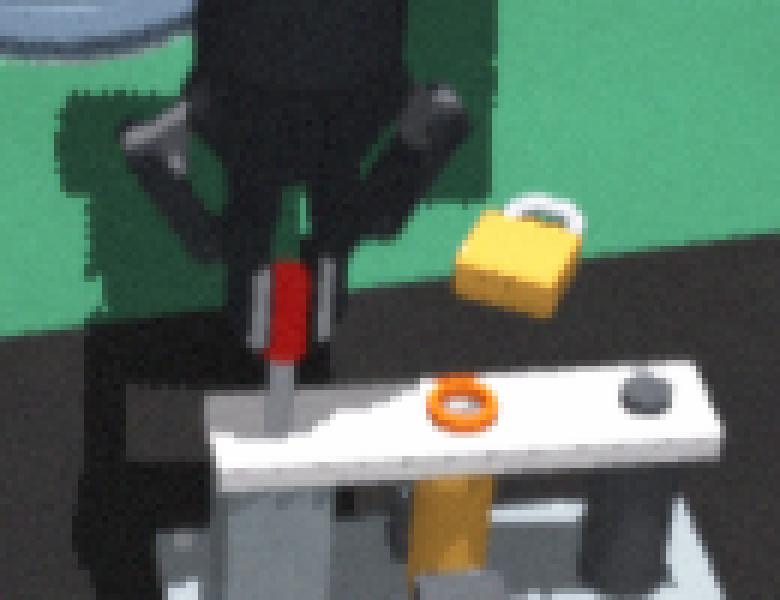

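Emit:
carry_out([
  [[0,0.06,0.01,0,0,0,10],[0.15,0.06,0.01,0,0,0,10],[0.3,0.06,0.01,0,0,0,10],[0.4,0.06,0.01,0,0,0,10],[0.5,0.06,0.01,0,0,0,10]],
])

```text
t: 7.15
tcp_pos: [0.5658, -0.0355, 0.1413]
tool_rot: [-0.707, -0.0, 0.707, -0.0]
force: [-0.3, -1.0, -0.2]
finger_gap: 0.195
```

```bash
python3 -c "
from h import *
print(manip.sense()['force'].round(2),manip.sense()['ft_torque'].round(3))
plan([.565,-.0355,.117],-90)
s=snap('scene','s6.png')
i=cv2.imread('pics/s6.png')[125:225,255:385];cv2.imwrite('pics/s6c.png',cv2.resize(i,None,fx=6,fy=6,interpolation=0))
"
```

```text
[-0.33 -0.99 -0.22] [-0.003  0.028  0.01 ]
tcp [ 0.5658 -0.0355  0.1413] jaw -90.0 tiltdeg 0.02 q6 1.31
shift [ 0.973 -0.001  0.03 ] turn [0. 0. 0.]
```

View pics/s6c.png

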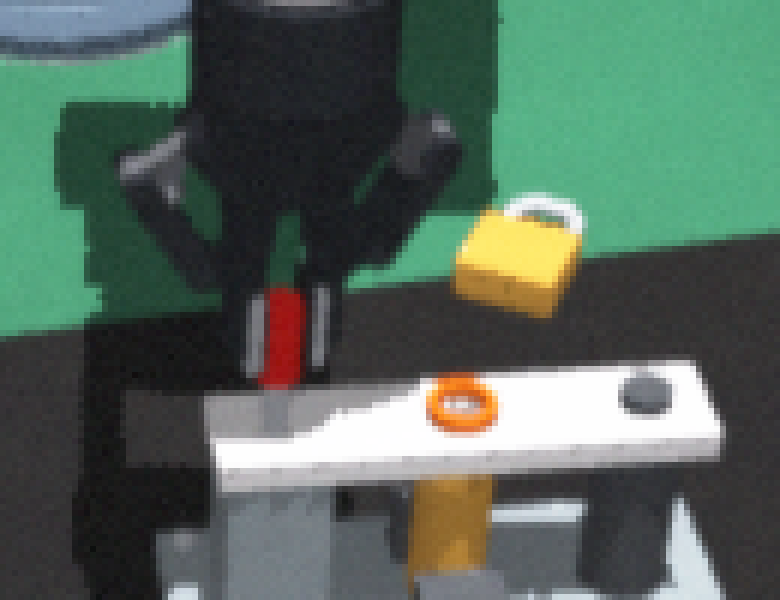

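Emit:
carry_out([
  [[0.2,0,0.01,0,0,0,10],[0.4,0,0.01,0,0,0,10],[0.6,0,0.01,0,0,0,10],[0.8,0,0.01,0,0,0,10],[0.9,0,0.01,0,0,0,10]],
])

```text
t: 7.7
tcp_pos: [0.5653, -0.0355, 0.1185]
tool_rot: [-0.707, -0.0, 0.707, -0.0]
force: [-0.2, -0.3, 0.0]
finger_gap: 0.194
```

```bash
python3 -c "
from h import *
print(manip.sense()['force'].round(2),manip.sense()['ft_torque'].round(3))
plan([.565,-.0355,.114],-90)
s=snap('scene','s7.png')
i=cv2.imread('pics/s7.png')[125:225,255:385];cv2.imwrite('pics/s7c.png',cv2.resize(i,None,fx=6,fy=6,interpolation=0))
"
```

```text
[-0.23 -0.28  0.05] [-0.054  0.018 -0.035]
tcp [ 0.5653 -0.0355  0.1185] jaw -90.0 tiltdeg 0.06 q6 1.31
shift [0.181 0.    0.012] turn [0.   0.01 0.  ]
```

View pics/s7c.png

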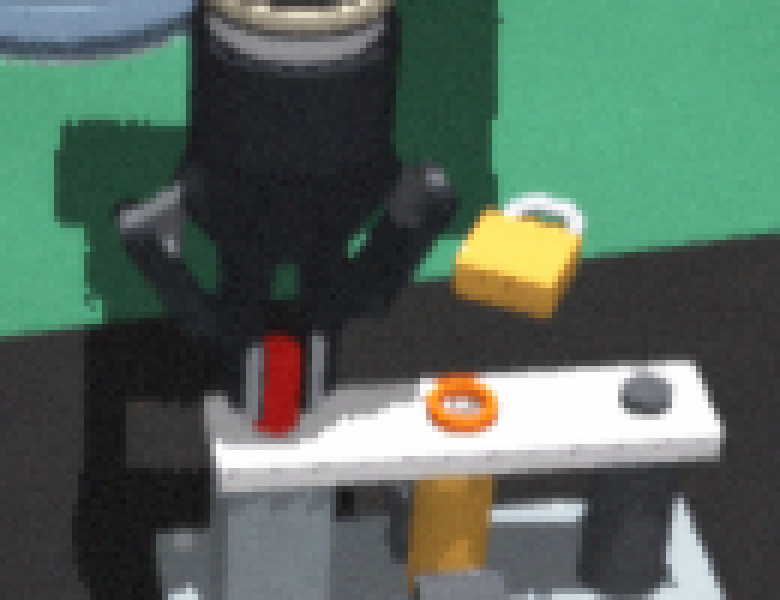

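Emit:
carry_out([
  [[0.05,0,0,0,0,0,10],[0.1,0,0,0,0,0,10],[0.15,0,0,0,0,0,10],[0.18,0,0,0,0,0,10],[0.18,0,0,0,0,0,10]],
])

```text
t: 8.25
tcp_pos: [0.5663, -0.0357, 0.1153]
tool_rot: [0.708, -0.0, -0.707, 0.0]
force: [0.1, 0.4, 2.2]
finger_gap: 0.197
```

```bash
python3 -c "
from h import *
print(manip.sense()['force'].round(2),manip.sense()['ft_torque'].round(3))
plan([.565,-.0355,.114],-90)
s=snap('scene','s8.png')
i=cv2.imread('pics/s8.png')[125:225,255:385];cv2.imwrite('pics/s8c.png',cv2.resize(i,None,fx=6,fy=6,interpolation=0))
"
```

```text
[0.06 0.41 2.22] [ 0.071 -0.016 -0.01 ]
tcp [ 0.5663 -0.0357  0.1153] jaw -90.0 tiltdeg 0.09 q6 1.31
shift [ 0.053 -0.006  0.051] turn [ 0.   -0.02 -0.  ]
```

View pics/s8c.png

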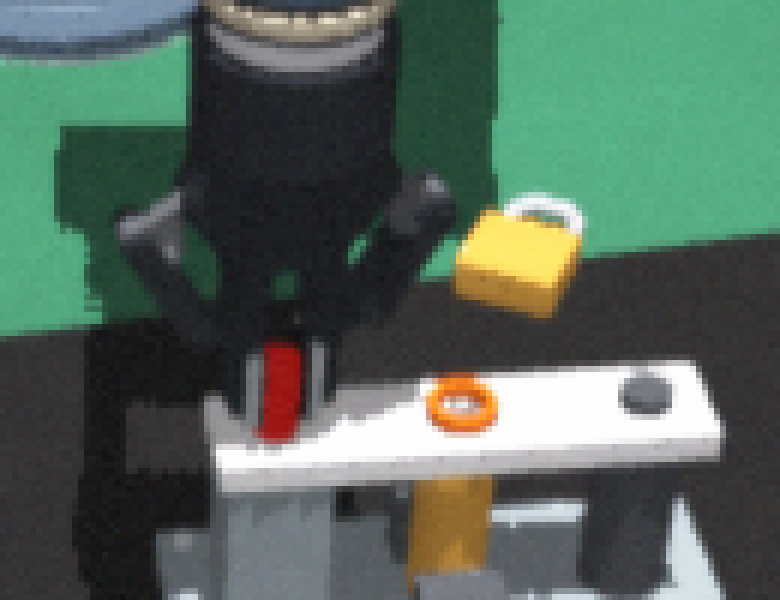

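Emit:
carry_out([
  [[0,0,0,0,0,0,40],[0,0,0,0,0,0,40],[0,0,0,0,0,0,40],[0,0,0,0,0,0,40],[0,0,0,0,0,0,40]],
])

```text
t: 8.8
tcp_pos: [0.5656, -0.0356, 0.1146]
tool_rot: [-0.707, -0.0, 0.707, -0.0]
force: [0.7, -0.2, 0.2]
finger_gap: 0.469
```

Emit:
carry_out([
  [[-0.4,0,0,0,0,0,40],[-1.4,0,0,0,0,0,40],[-3,0,0,0,0,0,40],[-5,0,0,0,0,0,40],[-6,0,0,0,0,0,40]],
])

```text
t: 9.3
tcp_pos: [0.5674, -0.036, 0.2698]
tool_rot: [0.71, -0.001, -0.705, 0.001]
force: [0.3, -0.5, 0.4]
finger_gap: 0.466
```

```bash
python3 -c "
from h import *
plan([.4955,-.2645,.26],-135)
s=snap('scene','s9.png')
i=cv2.imread('pics/s9.png')[125:225,255:385];cv2.imwrite('pics/s9c.png',cv2.resize(i,None,fx=6,fy=6,interpolation=0))
"
```

```text
tcp [ 0.5674 -0.036   0.2698] jaw -90.0 tiltdeg 0.42 q6 1.31
shift [0.388 9.14  2.884] turn [ 9.   -0.09  0.01]
```

View pics/s9c.png

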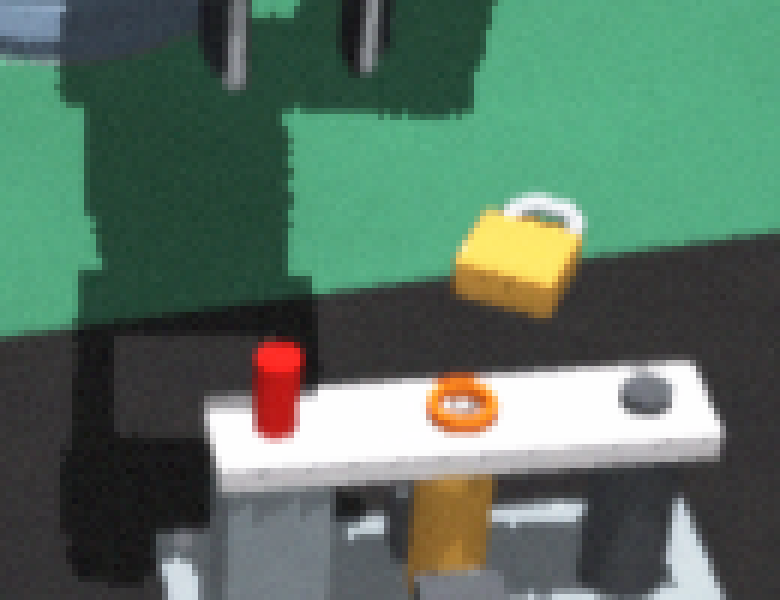

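Emit:
carry_out([
  [[0,9.1,2.9,1.5,0,0,50],[0,9.1,2.9,3,0,0,50],[0,9.1,2.9,4.5,0,0,50],[0,9.1,2.9,6,0,0,50],[0,9.1,2.9,7.5,0,0,50]],
])

```text
t: 9.85
tcp_pos: [0.4921, -0.2656, 0.2653]
tool_rot: [0.669, -0.23, -0.669, -0.229]
force: [0.7, 0.8, 1.3]
finger_gap: 0.585
```

```bash
python3 -c "
from h import *
plan([.4955,-.2645,.25],-135)
t=snap('top','t10.png')
i=cv2.imread('pics/t10.png')[185:250,190:290];cv2.imwrite('pics/t10c.png',cv2.resize(i,None,fx=8,fy=8,interpolation=0))
"
```

```text
tcp [ 0.4921 -0.2656  0.2653] jaw -127.9 tiltdeg 0.06 q6 1.54
shift [ 0.613 -0.117 -0.08 ] turn [ 1.43 -0.01 -0.  ]
```

View pics/t10c.png

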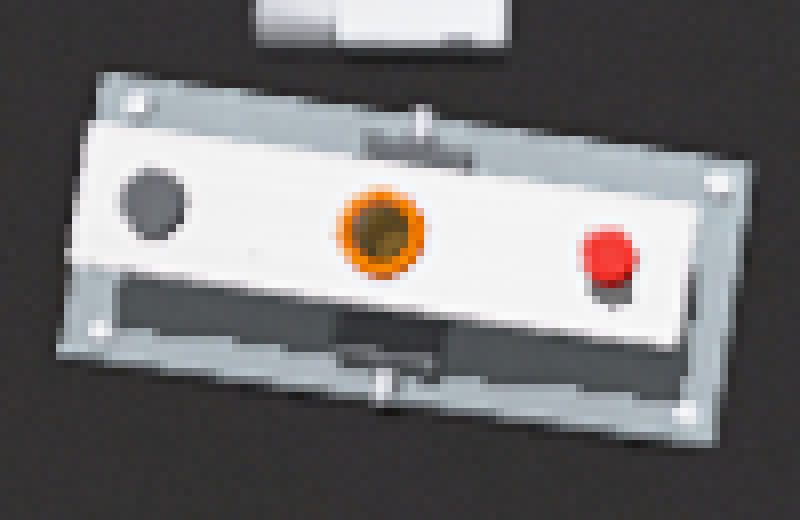

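Emit:
carry_out([
  [[0,-0.12,-0.08,0,0,0,60],[1,-0.12,-0.08,0,0,0,60],[2,-0.12,-0.08,0,0,0,60],[2.4,-0.12,-0.08,0,0,0,60],[2.4,-0.12,-0.08,0,0,0,60]],
])

```text
t: 10.4
tcp_pos: [0.4961, -0.2602, 0.2035]
tool_rot: [-0.669, 0.226, 0.671, 0.227]
force: [-0.1, -0.1, 0.3]
finger_gap: 0.702
```

```bash
python3 -c "
from h import *
plan([.4955,-.2645,.13])
s=snap('scene','s11.png')
i=cv2.imread('pics/s11.png')[110:250,130:270];cv2.imwrite('pics/s11c.png',cv2.resize(i,None,fx=4,fy=4,interpolation=0))
"
```

```text
tcp [ 0.4961 -0.2602  0.2035] jaw -127.4 tiltdeg 0.22 q6 1.54
shift [ 2.939  0.155 -0.097] turn [0.   0.04 0.  ]
```

View pics/s11c.png

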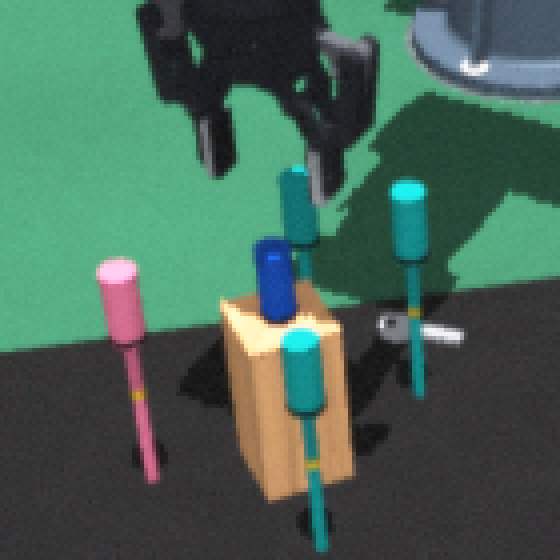

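Emit:
carry_out([
  [[0,0.15,-0.1,0,0,0,60],[0.8,0.15,-0.1,0,0,0,60],[1.8,0.15,-0.1,0,0,0,60],[2.6,0.15,-0.1,0,0,0,60],[2.9,0.15,-0.1,0,0,0,60]],
])

```text
t: 10.95
tcp_pos: [0.4962, -0.2664, 0.1317]
tool_rot: [-0.669, 0.227, 0.67, 0.227]
force: [-0.1, 0.7, -0.2]
finger_gap: 0.7
```

```bash
python3 -c "
from h import *
plan([.4955,-.2645,.13])
s=snap('scene','s12.png')
i=cv2.imread('pics/s12.png')[110:250,130:270];cv2.imwrite('pics/s12c.png',cv2.resize(i,None,fx=4,fy=4,interpolation=0))
"
```

```text
tcp [ 0.4962 -0.2664  0.1317] jaw -127.5 tiltdeg 0.05 q6 1.53
shift [ 0.066 -0.044  0.069] turn [-0.    0.01 -0.  ]
```

View pics/s12c.png

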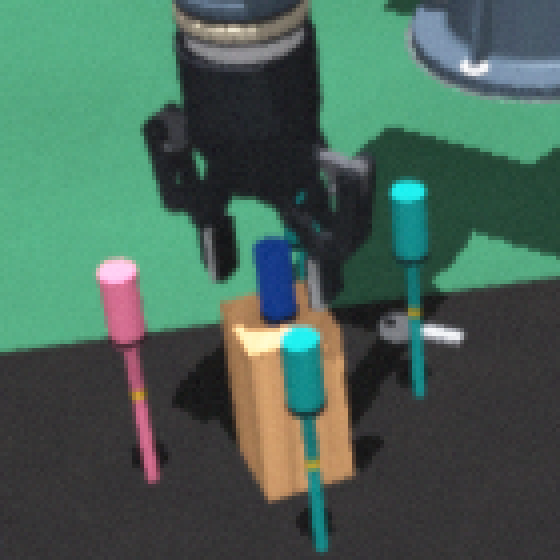

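Emit:
carry_out([
  [[0,-0.04,0.05,0,0,0,45],[0,-0.04,0.05,0,0,0,30],[0,-0.04,0.05,0,0,0,12],[0,-0.04,0.05,0,0,0,12],[0,-0.04,0.05,0,0,0,12]],
], force=50)

```text
t: 11.5
tcp_pos: [0.4967, -0.2654, 0.1337]
tool_rot: [0.671, -0.228, -0.669, -0.227]
force: [-0.2, 0.0, 5.9]
finger_gap: 0.241
```

Emit:
carry_out([
  [[0,0,0,0,0,0,12],[0,0,0,0,0,0,12],[0,0,0,0,0,0,12],[-0.2,0,0,0,0,0,12],[-0.5,0,0,0,0,0,12]],
])

```text
t: 12.0
tcp_pos: [0.4955, -0.2645, 0.1448]
tool_rot: [-0.669, 0.227, 0.67, 0.227]
force: [-1.5, 0.1, -0.7]
finger_gap: 0.24
```

Emit:
carry_out([
  [[-1,0,0,0,0,0,12],[-2,0,0,0,0,0,12],[-3,0,0,0,0,0,12],[-4.2,0,0,0,0,0,12],[-5.2,0,0,0,0,0,12]],
])

```text
t: 12.5
tcp_pos: [0.496, -0.2648, 0.2766]
tool_rot: [0.67, -0.227, -0.669, -0.227]
force: [0.6, -0.2, -0.5]
finger_gap: 0.241
```

```bash
python3 -c "
from h import *
plan([.574,.038,.31])
print(manip.sense()['force'],manip.sense()['finger_gap'])
s=snap('scene','s13.png')
i=cv2.imread('pics/s13.png')[80:220,130:270];cv2.imwrite('pics/s13c.png',cv2.resize(i,None,fx=4,fy=4,interpolation=0))
"
```

```text
tcp [ 0.496  -0.2648  0.2766] jaw -127.5 tiltdeg 0.05 q6 1.54
shift [ -1.341 -11.512   4.892] turn [-0.   -0.01  0.  ]
[ 0.55860799 -0.22130367 -0.48500708] 0.2412773747966434
```

View pics/s13c.png

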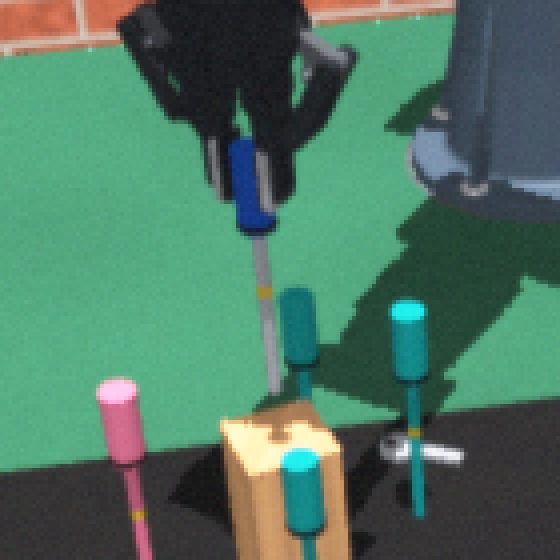

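Emit:
carry_out([
  [[-1.9,0,0,0,0,0,12],[-1.9,-2,0.8,0,0,0,12],[-1.9,-4,1.6,0,0,0,12],[-1.9,-6,2.5,0,0,0,12],[-1.9,-8,3.4,0,0,0,12]],
])

```text
t: 13.05
tcp_pos: [0.5461, -0.0696, 0.3221]
tool_rot: [-0.669, 0.227, 0.67, 0.228]
force: [0.3, 0.0, -0.6]
finger_gap: 0.238
```

```bash
python3 -c "
from h import *
plan([.574,.038,.31])"
```

```text
tcp [ 0.5461 -0.0696  0.3221] jaw -127.5 tiltdeg 0.01 q6 1.9
shift [ 0.486 -4.093  1.735] turn [0. 0. 0.]
```

Emit:
carry_out([
  [[0,-1.5,0.6,0,0,0,12],[0.2,-3,1.2,0,0,0,12],[0.4,-3.8,1.6,0,0,0,12],[0.5,-4.1,1.73,0,0,0,12],[0.5,-4.1,1.73,0,0,0,12]],
])

```text
t: 13.55
tcp_pos: [0.5738, 0.0371, 0.309]
tool_rot: [-0.669, 0.227, 0.67, 0.226]
force: [-1.2, -0.6, -0.6]
finger_gap: 0.239
```

```bash
python3 -c "
from h import *
plan([.574,.038,.31])
s=snap('scene','s14.png');t=snap('top','t14.png')
i=cv2.imread('pics/s14.png')[90:220,270:400];cv2.imwrite('pics/s14c.png',cv2.resize(i,None,fx=4.5,fy=4.5,interpolation=0))
i=cv2.imread('pics/t14.png')[150:270,170:310];cv2.imwrite('pics/t14c.png',cv2.resize(i,None,fx=5,fy=5,interpolation=0))
plan([.574,.038,.31])
"
```

```text
tcp [0.5738 0.0371 0.309 ] jaw -127.4 tiltdeg 0.09 q6 2.09
shift [-0.04  -0.035  0.016] turn [-0.    0.01 -0.01]
tcp [0.5741 0.0353 0.3097] jaw -127.5 tiltdeg 0.05 q6 2.09
shift [-0.014 -0.083  0.069] turn [ 0.   -0.   -0.01]
```

View pics/s14c.png

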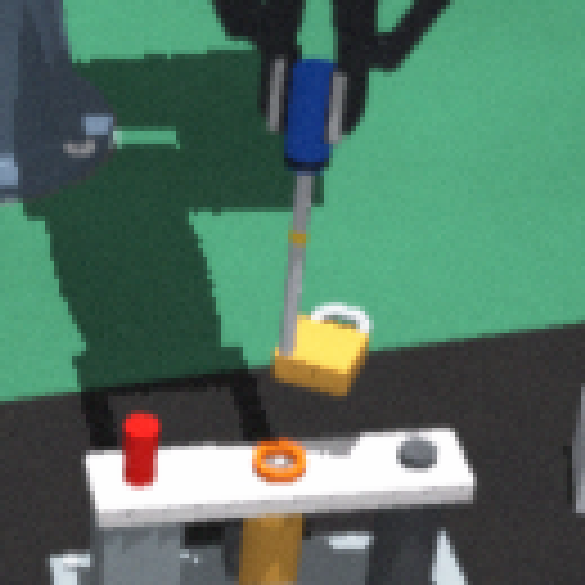

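View pics/t14c.png

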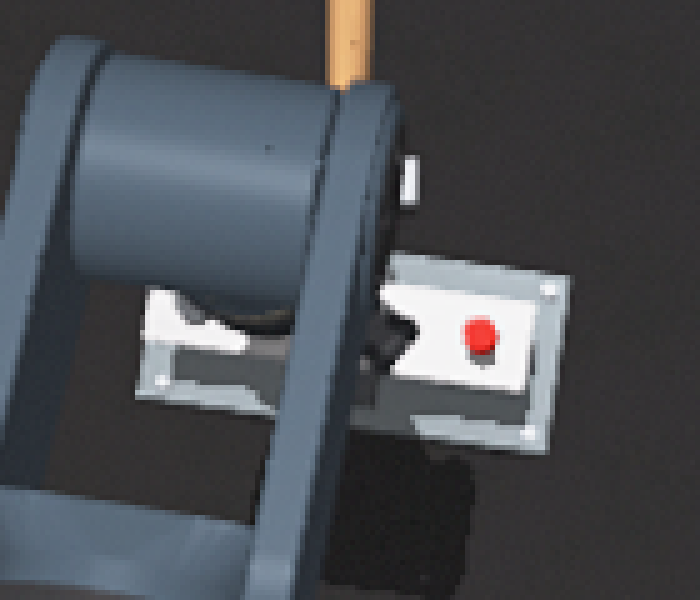

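```bash
cat >> h.py <<'E'
def avg(n=8):
    L=[]
    for k in range(n):
        s=manip.snapshot('scene');L.append(manip.sense())
    P=np.array([l['tcp_pos'] for l in L]);R=Ro.from_quat([l['tool_rot'] for l in L]).mean()
    print('avg',P.mean(0).round(4),'sd',P.std(0).round(4))
    return dict(L[-1],tcp_pos=P.mean(0),tool_rot=R.as_quat()),s
E
python3 - <<'E'
from h import *
st,s=avg()
plan([.574,.0387,.31],st=st)
p=st['tcp_pos']
for dz in(.0177-.0355,.0177,.0177+.04,.0177+.110): # near
    print(dz,proj(s,p-[0,0,dz]))
cv2.imwrite('pics/s15.png',cv2.cvtColor(s['image'],cv2.COLOR_RGB2BGR))
i=s['image'][:,:,::-1]
cv2.imwrite('pics/s15c.png',cv2.resize(i[120:205,315:365],None,fx=7,fy=7,interpolation=0))
E
```

```text
avg [0.5743 0.0352 0.3099] sd [0.     0.0003 0.0001]
tcp [0.5743 0.0352 0.3099] jaw -127.6 tiltdeg 0.02 q6 2.09
shift [-0.002 -0.105  0.095] turn [ 0. -0. -0.]
-0.017799999999999996 [338.82687718 111.07803396]
0.0177 [337.33032024 125.91238944]
0.0577 [335.71879686 141.88632933]
0.1277 [333.07355408 168.10682952]
```

View pics/s15c.png

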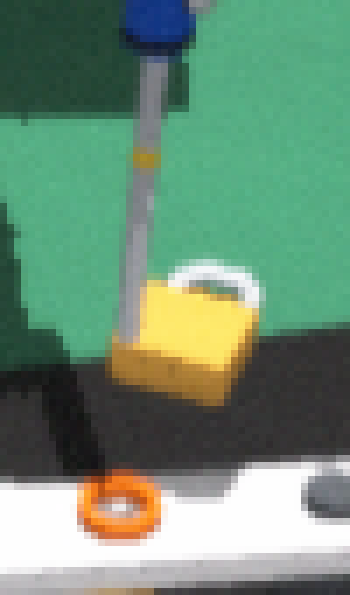

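```bash
python3 - <<'E'
from h import *
np.set_printoptions(precision=4,suppress=True)
s=snap('scene');t=snap('top')
T=cv2.imread('pics/top0.png');T2=cv2.imread('pics/t10.png');S=cv2.imread('pics/scene0.png');S2=s['image'][:,:,::-1]
for nm,im,c,(x0,x1,y0,y1) in(('t0',T,t,(228,248,203,226)),('t10',T2,t,(228,248,203,226)),('s0',S,s,(320,345,182,202)),('s15',S2,s,(320,345,182,202))):
    h=cv2.cvtColor(np.ascontiguousarray(im[y0:y1,x0:x1]),cv2.COLOR_BGR2HSV)
    k=8;h=cv2.resize(h,None,fx=k,fy=k,interpolation=cv2.INTER_LINEAR)
    m=cv2.inRange(h,np.array((4,150,140)),np.array((19,255,255)))
    cs,_=cv2.findContours(m,cv2.RETR_EXTERNAL,cv2.CHAIN_APPROX_NONE);q=max(cs,key=cv2.contourArea)
    (cx,cy),ax,an=cv2.fitEllipse(q)
    u=(cx+.5)/k-.5+x0;v=(cy+.5)/k-.5+y0
    print(nm,(round(u,2),round(v,2)),np.array(ax)/k,an,'z.115',onz(c,u,v,.115),'z.111',onz(c,u,v,.111))
print(proj(s,[.574,.0387,.115]),proj(t,[.574,.0387,.115]))
# pin head in jig, both views
for nm,im,c,(x0,x1,y0,y1) in(('t10',T2,t,(258,276,210,224)),):
    h=cv2.cvtColor(np.ascontiguousarray(im[y0:y1,x0:x1]),cv2.COLOR_BGR2HSV);k=8
    h=cv2.resize(h,None,fx=k,fy=k);m=cv2.inRange(h,np.array((0,130,150)),np.array((6,255,255)))
    cs,_=cv2.findContours(m,cv2.RETR_EXTERNAL,cv2.CHAIN_APPROX_NONE);q=max(cs,key=cv2.contourArea);(cx,cy),ax,an=cv2.fitEllipse(q)
    u=(cx+.5)/k-.5+x0;v=(cy+.5)/k-.5+y0;print('pin',u,v,np.array(ax)/k,onz(c,u,v,.143))
E
```

```text
t0 (237.14, 213.83) [ 9.8716 10.3698] 176.2769775390625 z.115 [0.5729 0.039  0.115 ] z.111 [0.5732 0.0394 0.111 ]
t10 (237.18, 213.69) [ 9.9067 10.3094] 9.269810676574707 z.115 [0.5732 0.0389 0.115 ] z.111 [0.5736 0.0393 0.111 ]
s0 (331.47, 191.74) [ 9.3068 11.044 ] 110.19246673583984 z.115 [0.5759 0.0365 0.115 ] z.111 [0.571  0.0385 0.111 ]
s15 (331.63, 191.74) [ 9.4322 11.2024] 94.34333801269531 z.115 [0.5759 0.0369 0.115 ] z.111 [0.5711 0.0388 0.111 ]
[332.0995 191.1466] [237.2818 213.3982]
pin 265.572114944458 216.84198904037476 [5.1911 6.3089] [ 0.5644 -0.0359  0.143 ]
```

Emit:
carry_out([
  [[0.4,-0.1,0.09,0,0,0,12],[0.9,-0.1,0.09,0,0,0,12],[1.4,-0.1,0.09,0,0,0,12],[1.8,-0.1,0.09,0,0,0,12],[2.2,-0.1,0.09,0,0,0,12]],
])

```text
t: 14.65
tcp_pos: [0.5736, 0.0397, 0.2532]
tool_rot: [-0.669, 0.227, 0.67, 0.227]
force: [0.3, 0.3, -0.7]
finger_gap: 0.244
```

```bash
python3 - <<'E'
from h import *
st,s=avg()
plan([.574,.0385,.25],st=st)
p=st['tcp_pos']
for dz in(.0177,.0577,.1277): print(dz,proj(s,p-[0,0,dz]))
cv2.imwrite('pics/s16.png',cv2.cvtColor(s['image'],cv2.COLOR_RGB2BGR))
i=s['image'][:,:,::-1]
cv2.imwrite('pics/s16c.png',cv2.resize(i[135:205,305:365],None,fx=8,fy=8,interpolation=0))
E
```

```text
avg [0.5739 0.0397 0.2542] sd [0.0007 0.0001 0.0013]
tcp [0.5739 0.0397 0.2542] jaw -127.5 tiltdeg 0.05 q6 2.1
shift [ 0.166  0.034 -0.033] turn [-0.    0.01 -0.  ]
0.0177 [336.97595067 147.6446573 ]
0.0577 [335.42517815 162.60257827]
0.1277 [332.87436075 187.20639654]
```

View pics/s16c.png

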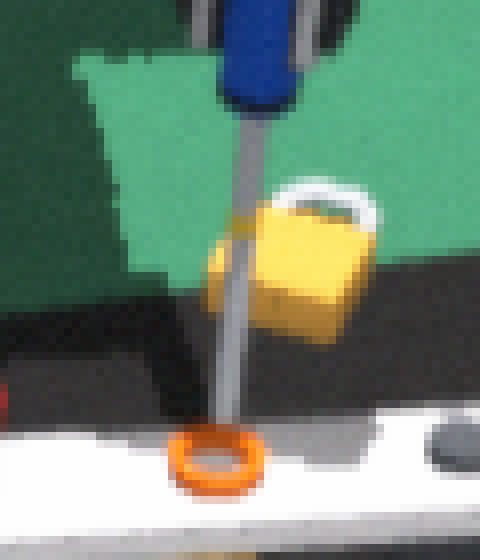

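Emit:
carry_out([
  [[0,0.05,-0.04,0,0,0,12],[0.1,0.05,-0.04,0,0,0,12],[0.2,0.05,-0.04,0,0,0,12],[0.2,0.05,-0.04,0,0,0,12],[0.2,0.05,-0.04,0,0,0,12]],
])

```text
t: 15.55
tcp_pos: [0.5739, 0.0381, 0.2496]
tool_rot: [-0.669, 0.227, 0.67, 0.227]
force: [0.2, -0.0, -0.3]
finger_gap: 0.244
```

```bash
cat > look.py <<'E'
import sys
from h import *
st,s=avg(4);st,s=avg(4)
p=st['tcp_pos'];plan([.574,.038,p[2]],st=st)
print(st['force'].round(2))
for dz in(.0177,.0577,.1277): print(dz,proj(s,p-[0,0,dz]).round(2))
print('axis at .115',proj(s,[p[0],p[1],.115]).round(2))
n=sys.argv[1]
i=s['image'][:,:,::-1];cv2.imwrite(f'pics/{n}.png',i)
cv2.imwrite(f'pics/{n}c.png',cv2.resize(i[135:205,305:365],None,fx=8,fy=8,interpolation=0))
# rod edges: between band & tip, grayscale columns
h=cv2.cvtColor(np.ascontiguousarray(i),cv2.COLOR_BGR2HSV)
E
python3 look.py s17
```

```text
avg [0.5741 0.0381 0.2497] sd [0.     0.     0.0001]
avg [0.5741 0.0381 0.2498] sd [0. 0. 0.]
tcp [0.5741 0.0381 0.2498] jaw -127.5 tiltdeg 0.01 q6 2.1
shift [-0.     0.005  0.   ] turn [-0. -0.  0.]
[-0.17 -0.89 -0.27]
0.0177 [336.15 149.45]
0.0577 [334.62 164.33]
0.1277 [332.11 188.82]
axis at .115 [331.87 191.2 ]
```

View pics/s17c.png

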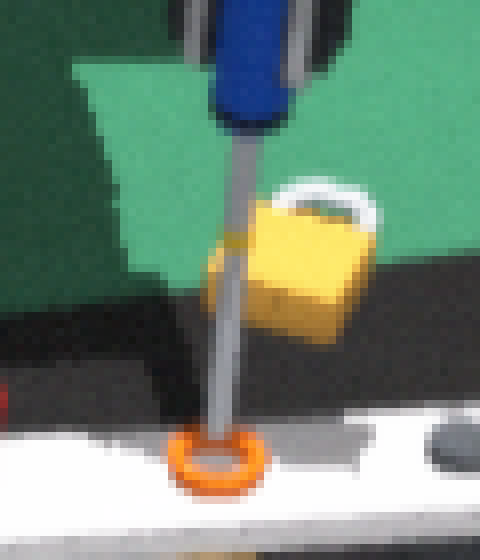

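```bash
python3 - <<'E'
from h import *
np.set_printoptions(precision=2,suppress=True,linewidth=200)
s=snap('scene')
cam=ray(s,280,210)[0]
def pred(p,tip=.1277):
    d=cam[:2]-p[:2];d/=np.linalg.norm(d);d=np.array([*d,0])
    q=p.copy()
    return dict(base_edge=proj(s,p-[0,0,tip-.11]+d*.011),band_hi=proj(s,p-[0,0,tip-.073]+d*.004),band_lo=proj(s,p-[0,0,tip-.067]+d*.004),tip_edge=proj(s,p-[0,0,tip]+d*.004),axis_top=proj(s,p-[0,0,tip-.11]),axis_tip=proj(s,p-[0,0,tip]))
for f,p in(('s13',[.496,-.2648,.2766]),('s15',[.5743,.0352,.3099]),('s17',[.5741,.0381,.2498])):
    p=np.array(p);im=cv2.imread(f'pics/{f}.png');P=pred(p);print(f,{k:v.round(2) for k,v in P.items()})
    a,b=P['axis_top'],P['axis_tip']
    v0=int(a[1])-1;v1=int(b[1])+5
    for v in range(v0,v1):
        u=a[0]+(b[0]-a[0])*(v-a[1])/(b[1]-a[1])
        # 3-pixel mean
        c=int(round(u));print(v,round(u,2),[tuple(int(x) for x in im[v,c+k]) for k in(-3,-2,-1,0,1,2,3)])
E
```

```text
s13 {'base_edge': array([194.64, 139.28]), 'band_hi': array([196.04, 151.88]), 'band_lo': array([196.29, 154.14]), 'tip_edge': array([198.98, 178.35]), 'axis_top': array([194.35, 136.65]), 'axis_tip': array([198.87, 177.35])}
135 194.17 [(132, 55, 23), (133, 53, 18), (135, 57, 23), (131, 56, 20), (128, 53, 16), (126, 54, 22), (107, 49, 21)]
136 194.28 [(112, 50, 25), (117, 50, 22), (117, 50, 19), (115, 49, 21), (113, 49, 20), (106, 49, 21), (70, 37, 19)]
137 194.39 [(54, 35, 25), (54, 32, 19), (67, 36, 22), (55, 27, 20), (55, 30, 22), (53, 37, 25), (51, 51, 30)]
138 194.5 [(79, 78, 39), (60, 53, 31), (69, 48, 37), (71, 52, 41), (65, 50, 38), (80, 77, 47), (94, 117, 62)]
139 194.61 [(120, 120, 64), (122, 101, 80), (128, 102, 89), (120, 97, 83), (118, 136, 88), (129, 167, 86), (131, 170, 87)]
140 194.72 [(132, 166, 89), (130, 129, 114), (136, 128, 125), (134, 125, 120), (127, 140, 104), (132, 171, 89), (133, 174, 85)]
141 194.83 [(136, 172, 94), (131, 134, 118), (136, 130, 129), (131, 127, 123), (123, 133, 106), (131, 169, 89), (136, 176, 87)]
142 194.94 [(135, 174, 91), (130, 139, 112
[... 16420 characters left out ...]
, 87), (147, 142, 139), (160, 156, 155), (145, 141, 146), (81, 83, 93), (79, 77, 84)]
188 332.2 [(26, 56, 112), (77, 94, 132), (143, 142, 144), (158, 157, 157), (117, 127, 152), (84, 101, 140), (99, 109, 151)]
189 332.1 [(26, 77, 165), (64, 92, 150), (127, 131, 153), (135, 135, 158), (82, 105, 160), (36, 85, 179), (39, 106, 221)]
190 332.0 [(32, 83, 180), (40, 83, 163), (56, 89, 165), (58, 90, 165), (37, 79, 166), (19, 85, 190), (27, 121, 242)]
191 331.89 [(79, 103, 168), (95, 117, 166), (95, 117, 167), (96, 118, 169), (85, 107, 169), (55, 96, 172), (30, 90, 200)]
192 331.79 [(142, 155, 188), (154, 155, 168), (161, 159, 169), (159, 158, 165), (155, 156, 168), (119, 135, 173), (59, 114, 213)]
```

Emit:
carry_out([
  [[0.15,0,0,0,0,0,12],[0.3,0,0,0,0,0,12],[0.45,0,0,0,0,0,12],[0.6,0,0,0,0,0,12],[0.7,0,0,0,0,0,12]],
])

```text
t: 16.5
tcp_pos: [0.5738, 0.0381, 0.2316]
tool_rot: [-0.669, 0.227, 0.67, 0.227]
force: [0.1, -0.2, -0.7]
finger_gap: 0.239
```

```bash
python3 look.py s18
```

```text
avg [0.5738 0.0381 0.2318] sd [0.0002 0.     0.0003]
avg [0.5742 0.0381 0.2324] sd [0.     0.     0.0001]
tcp [0.5742 0.0381 0.2324] jaw -127.5 tiltdeg 0.02 q6 2.1
shift [-0.     0.006  0.004] turn [-0. -0.  0.]
[ 0.45 -0.23 -0.86]
0.0177 [335.48 156.03]
0.0577 [333.98 170.62]
0.1277 [331.52 194.65]
axis at .115 [331.87 191.23]
```

View pics/s18c.png

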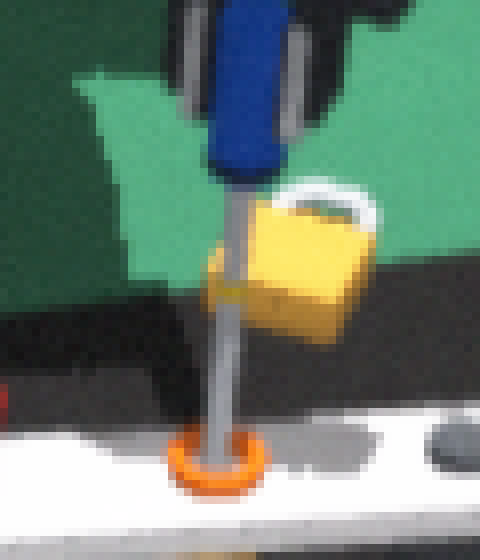

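Emit:
carry_out([
  [[0.2,0,0,0,0,0,12],[0.4,0,0,0,0,0,12],[0.6,0,0,0,0,0,12],[0.8,0,0,0,0,0,12],[1,0,0,0,0,0,12]],
])

```text
t: 17.4
tcp_pos: [0.5739, 0.0381, 0.2066]
tool_rot: [-0.669, 0.227, 0.67, 0.227]
force: [-0.3, 1.3, -1.3]
finger_gap: 0.239
```

```bash
python3 look.py s19
```

```text
avg [0.5736 0.0381 0.2064] sd [0.0003 0.     0.0005]
avg [0.5742 0.0381 0.2074] sd [0.     0.     0.0001]
tcp [0.5742 0.0381 0.2074] jaw -127.5 tiltdeg 0.03 q6 2.1
shift [-0.     0.008  0.006] turn [-0. -0.  0.]
[-0.48  0.68 -1.29]
0.0177 [334.55 165.23]
0.0577 [333.09 179.42]
0.1277 [330.69 202.8 ]
axis at .115 [331.88 191.24]
```

View pics/s19c.png

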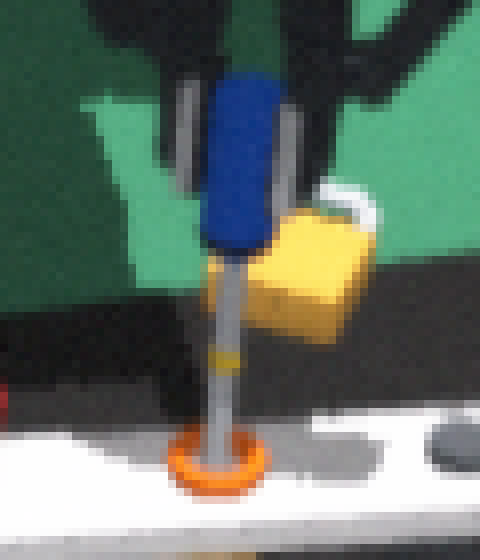

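Emit:
carry_out([
  [[0.2,0,0,0,0,0,12],[0.4,0,0,0,0,0,12],[0.6,0,0,0,0,0,12],[0.8,0,0,0,0,0,12],[0.9,0,0,0,0,0,12]],
])

```text
t: 18.3
tcp_pos: [0.5736, 0.0381, 0.1839]
tool_rot: [-0.669, 0.227, 0.67, 0.227]
force: [-0.7, -0.6, -1.0]
finger_gap: 0.24
```

Emit:
carry_out([
  [[0.12,0,0,0,0,0,12],[0.24,0,0,0,0,0,12],[0.36,0,0,0,0,0,12],[0.44,0,0,0,0,0,12],[0.5,0,0,0,0,0,12]],
])

```text
t: 18.8
tcp_pos: [0.574, 0.0381, 0.1721]
tool_rot: [-0.67, 0.227, 0.67, 0.227]
force: [-0.2, 0.2, -0.7]
finger_gap: 0.245
```

```bash
python3 look.py s20; python3 - <<'E'
from h import *
i=cv2.imread('pics/s20.png');s=manip.snapshot('top');cv2.imwrite('pics/t20.png',s['image'][:,:,::-1])
E
```

```text
avg [0.574  0.0381 0.1721] sd [0.0001 0.     0.0001]
avg [0.5741 0.0381 0.1724] sd [0. 0. 0.]
tcp [0.5741 0.0381 0.1724] jaw -127.5 tiltdeg 0.02 q6 2.1
shift [-0.     0.006  0.003] turn [-0. -0.  0.]
[-0.18  0.7   0.07]
0.0177 [333.26 177.67]
0.0577 [331.86 191.32]
0.1277 [329.55 213.83]
axis at .115 [331.87 191.22]
```

View pics/s20c.png

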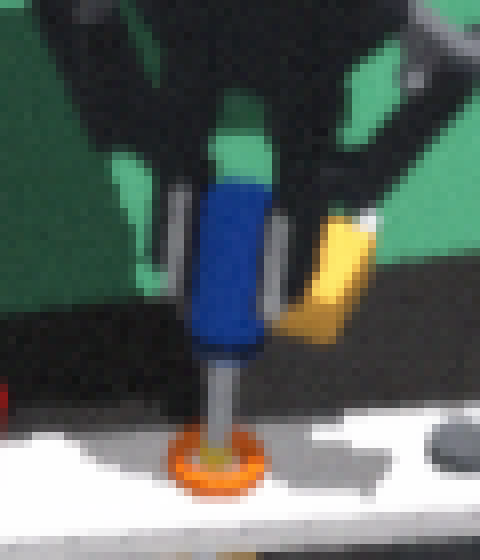

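View pics/s20.png

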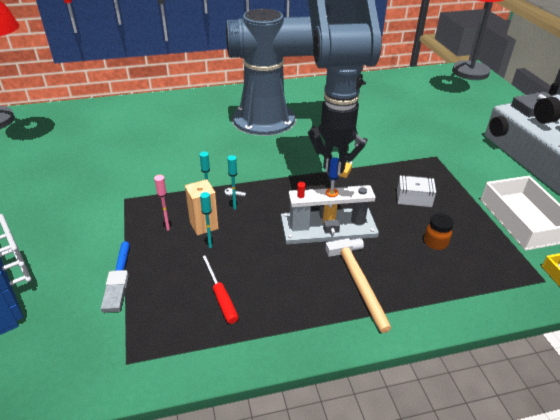

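```bash
python3 -c "
from h import *
s=manip.sense();print(s['t'],s['tcp_pos'].round(4),abs(s['qd']).max().round(4),s['force'].round(2),s['finger_gap'])
print(manip.sign_off())"
```

```text
19.25 [0.5741 0.0381 0.1724] 0.001 [ 0.09  0.18 -0.65] 0.24674846063904302
the job is handed in; nothing more can be done
None
```

I locked the leaf with the red-headed pin and let the pin go. I then lifted the blue-handled probe from the stand and lowered it through the bush. The job was handed in at 19.25 s with the probe still gripped; no verdict is reported.

**Last checks:**
- **Pin:** the head met the leaf with the TCP at 115.3 mm, where I had worked out it should. After release it stood upright in both views, at about (0.564, −0.036), 1 mm or less from where I put it.
- **Probe height:** the TCP was at (0.5741, 0.0381, 0.1724), which puts the band at about 114.7 mm against the bush top at 115 mm, with about 1 mm of doubt.
- **Probe centring and tilt:** in the scene camera the rod was centred in the bush. Handle, band and tip all fitted an upright rod.
- **Contact and motion:** no force above the noise of about 1 N, which does not by itself rule out a light touch under the 0.3 N limit. The arm was still and the probe still gripped.
- **Bystanders:** none looked moved in the last scene picture; the padlock was mostly hidden behind the gripper.

**Disagreements:** the two cameras placed the bush 2 to 3 mm apart, at (0.573, 0.039) from above and (0.576, 0.037) from the scene camera. I aimed between them and fine-tuned sideways on where the rod sat in the bush in the scene view. The top camera could not see the probe at the bush, so centring along x rests on the scene view alone. The rod tip inside the barrel could not be seen.

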